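# Set the vent stop on a rearing tank whose sliding glass lid binds

### The job

The sliding glass lid of the rearing tank binds somewhere along its channel. Slide it open gently until you clearly feel it bind, without forcing it, ease it back about 15 mm from there so that it runs free again, then slide the lid lock along its bar right up against the lid's edge so that nobody can push it into the bind. Let go of everything, and do not disturb the bottle, the dish or the microscope.

Things in the scene. Friction and masses are not known exactly. Their poses are not given: they have to be found in the camera images.
- tank: glass rearing tank, fixed to the bench: 440 long (its y axis), 250 deep (its x axis), 200 high, black base, aluminium channels along both long sides (tops at 200). Origin: centre of the underside. z up. The lid runs in the channels along y and opens towards +y, over a fixed half pane that covers the +y half of the top. A bent stretch of one channel, hidden under its flange, makes the lid bind.
- lid: sliding glass half lid, 226 (x) x 214 (y), 5 thick, black end strips, blue finger pull. Slides only along the tank's y. Origin: centre of its underside, 187.5 above the bench. At tank y = -100 it is closed; it starts 0 to 25 open. Running friction 1 to 2 N; stays where left. At some hidden opening between 55 and 125 it begins to bind: resistance then climbs by about 1.5 N per mm (see lid_edge).
- lid_pull (a point): centre of the top of the lid's blue finger pull: block 50 along x, 16 along y, top 226.5 above the bench, 34 over the lid's glass (192.5), on a 4 high foot 24 wide along y. 50 mm or more free on both y sides: pinch it along y from above.
- lid_edge (a point): middle of the lid's +y end, a face across y, 190.5 above the bench, where the lock comes up against it; travels with the lid. On the bind: pressed in, the lid stays nipped until drawn back. A push of 5 to 8 N on the pull in all is a clear feel (3 to 6 mm in); stop there. Some 15 N on the pull would chip the glass.
- lock: lid lock: steel body 30 x 30 x 14 that slides on a flat steel bar along the tank's y axis, on the fixed half pane. Origin at the centre of its underside, 184 above the bench. It starts near the +y end of the bar and slides towards -y, with about 1.5 N of friction, as far as needed; it stays where it is left.
- lock_post (a point): centre of the top of the lock's black thumb post: 24 along x, 14 along y, 34 tall on the steel body; top 232 above the bench, steel body's top 198. Pinch it along y from above.
- lock_face (a point): middle of the lock's -y face (15 mm from its centre), which meets the lid's edge
- specimen_bottle: amber specimen bottle with a white cap, 54 across, 115 high; leave it alone
- petri_dish: open glass dish, 90 across, 16 high; leave it alone
- microscope: blue and white microscope, about 390 high, base 170 x 130; leave it alone

How it is judged:
By the outcome, as a careful person would: the job done as asked, in the order asked, and still so for the second after the job is handed in, with the robot touching nothing.
It also fails if it takes over 58 s, if anything falls off the work surface, if the arm or the gripper's body presses on something with over 40 N, if the wrist force passes 120 N, or if a joint passes its speed limit or range.

### The arm

A 6-joint arm with a two-finger parallel gripper is mounted at the origin on the work surface. World frame = base frame: x ahead of the robot, y to its left, z up, the work surface at z = 0. Lengths are in m, angles in rad, forces in N, time in s.
With the tool pointing down it reaches from about 0.25 to 0.775 m from the base axis. Payload 4 kg.
Tool frame: the origin (TCP) lies midway between the tips of the shut fingers; the grasp point (between the pads) lies 19 mm behind it; z points along the fingers, y is the direction in which the jaws open and shut (so a half turn about z gives the same grasp; the last joint's range is limited). The gripper opens to 85 mm and grips with 20 to 120 N. Pads are 22 mm wide; open, the fingers measure 114 mm over their backs; the gripper's body (76 mm by 85 mm) begins 54 mm behind the grasp point. The pads swing forward as they close: fully open they stand 13 mm farther back than shut.
Start: joints at [-1.327, 0.087, 1.371, -0, 1.684, -0.103], TCP at [0.187, -0.517, 0.231] pointing down, gripper open.
Joint ranges: [-3.1, 3.1], [-0.76, 2.03], [0.27, 2.55], [-1.08, 4.22], [0.17, 2.65], [-2.57, 2.57]. Speed limits (rad/s): [2.79, 2.79, 3.14, 3.14, 3.14, 3.14].

### API

Orientations are given as a rotation vector (axis times angle).
In Python, from station import observe, capture, finish_job gives the robot as it stands.
- The arm moves only by the tool move_arm, never from a script. Its argument "targets" is one flat list of numbers, 7 for each row, row after row: the shift along the world's x, y, z in m, then the turn, a rotation vector about the world's x, y, z in degrees, then the closure, from 0 (fully open) to 1 (shut). In form: [x, y, z, ax, ay, az, fingers, x, y, z, ax, ay, az, fingers, ...]. A call has 1 to 20 rows; each row shifts and turns the pose as measured when the row begins; what a row does not reach is not made up. A row lasts 1/8 s, in which the tool goes at most 62.5 mm and 10.7 degrees, less where a joint would pass 70% of its speed; a pose out of reach is approached as far as the arm can. A call with a gripper value outside its range is refused whole. The fingers move at their own pace and stop on an object; the grip force is fixed at half the most. Time passes only in rows, so rows that do not move let the fingers close. It gives the time, the measured TCP pose, the force and the opening at its end, in the units of the state.
- observe(): the state, without advancing time (a new reading comes with each control period).
- capture(name): name is "side" or "top" or "wrist"; returns a dict with "image" (400x640x3 uint8, red, green, blue), "fx", "fy", "cx", "cy" (pixels), "T" (4x4, takes a point from camera to world coordinates). Camera axes: x right, y down, z forward; pixel columns grow to the right and rows downward; lengths in m; the calibration is good to about 2 mm. The wrist camera is an equidistant fisheye: a pixel r from the principal point sees the ray r / f radians off the axis. A picture is of the moment at which its call begins. There is no depth.
- finish_job(): hands the job in, once; it reports no verdict.
The state is a dict: "time_s": time; "joint_positions": joint angles; "qd": joint speeds; "effort": joint torques, N m; "tcp_pos": TCP position; "eef_rot": TCP orientation; "ft_force": force on the tool from outside, world axes, zero at the start; "ft_torque": the same for the moment, N m; "width": finger opening in m.
Only numpy, scipy, OpenCV 4.12 (cv2) and the standard library are available. Lean on these libraries where they do the work, as an engineer would, in place of code of your own. Each camera call takes 0.05 s, during which the arm holds its last target. There are 200 camera calls.

## Working session

There is one attempt and no reset: what is moved stays moved. The work goes in short steps, Python scripts to look and compute and a tool call to move; the robot and the scene stay as the last step left them, time stands still between calls to the robot, and variables do not carry over. Pictures are saved under pics/ and viewed, on a budget of 10 in all, crops included, one or two more only if the job needs it, and the job is handed in when it is done.

Besides the shell and the picture viewer there is one more tool, called after "Call:" by a JSON object that holds its "op" and its "data". move_arm: Moves the arm, as the interface text tells. Its arguments: {"type":"object","properties":{"targets":{"type":"array","items":{"type":"number"}}},"required":["targets"]}

```bash
mkdir -p pics
cat > h.py <<'E'
import numpy as np, cv2
from station import observe, capture
def snap(n,f):
    c=capture(n); cv2.imwrite('pics/'+f,c['image'][:,:,::-1]); np.savez('pics/'+f+'.npz',**{k:v for k,v in c.items()}); return c
def ray(c,u,v):
    T=c['T']; d=np.array([(u-c['cx'])/c['fx'],(v-c['cy'])/c['fy'],1]); return T[:3,3],T[:3,:3]@d
def atz(c,u,v,z):
    o,d=ray(c,u,v); return o+d*(z-o[2])/d[2]
def proj(c,p):
    T=c['T']; q=T[:3,:3].T@(np.array(p)-T[:3,3]); return c['cx']+c['fx']*q[0]/q[2], c['cy']+c['fy']*q[1]/q[2]
def load(f): return dict(np.load('pics/'+f+'.npz'))
E
python3 - <<'E'
from h import *
for n in('top','side'):
    c=snap(n,n+'1.png'); print(n,c['fx'],c['cx'],c['cy'],np.round(c['T'],3).tolist())
s=observe(); print(s)
E
```

```text
top 389.69969720102773 316.51715642626385 198.20399356100776 [[-0.041, -0.974, 0.221, 0.315], [-0.999, 0.039, -0.016, -0.037], [0.007, -0.221, -0.975, 1.21], [0.0, 0.0, 0.0, 1.0]]
side 490.6830231082899 314.12778175833773 206.9262800031226 [[0.744, -0.443, 0.499, -0.256], [-0.668, -0.511, 0.542, -0.895], [0.015, -0.737, -0.676, 1.215], [0.0, 0.0, 0.0, 1.0]]
{'time_s': 0.1, 'joint_positions': array([-1.32705848e+00,  8.78970674e-02,  1.37213328e+00, -3.50192132e-06,
        1.68358953e+00, -1.03126685e-01]), 'qd': array([-0.00175679, -0.00188042, -0.00388555, -0.0005589 , -0.00094538,
        0.00177817]), 'effort': array([ 1.70219308e-03, -3.53016508e+01, -3.14218318e+01, -1.14773820e-04,
        7.94637424e-03, -5.14160490e-06]), 'tcp_pos': array([ 0.18684387, -0.51680911,  0.23023214]), 'eef_rot': array([-3.09247184e+00, -5.41776689e-01,  2.28998606e-04]), 'ft_force': array([ 0.32715544,  0.40824507, -0.74376809]), 'ft_torque': array([-0.01923521,  0.04874359, -0.01188596]), 'width': 0.0851722983097877}
```

View pics/top1.png

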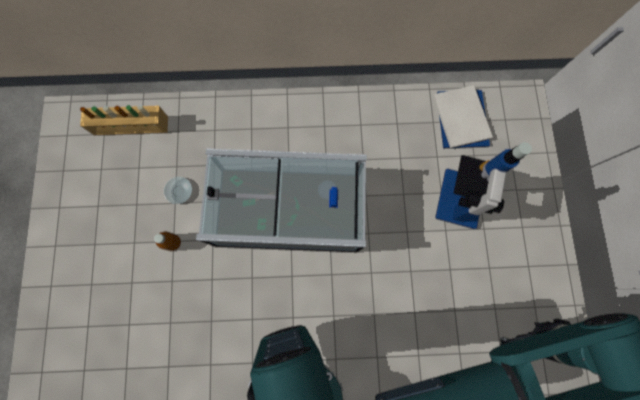

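View pics/side1.png

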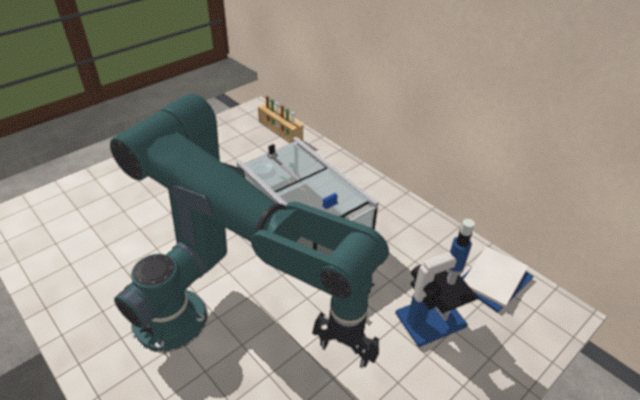

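The top view shows the tank with rim corners at about (208,150), (366,154), (364,250) and (198,241). The blue pull is at (334,197), the lock post at (210,191) and the lid's +y strip at u≈278. The side view agrees, with the pull at (330,201) and the post at (271,149). The microscope stands on the -y side, the bottle and dish on the +y side.

Run:
```python
from h import *
c=load('top1.png'); s=load('side1.png')
for p in [(208,150),(366,154),(364,250),(198,241)]: print('corner',atz(c,*p,.2).round(3))
def tri(a,b):
    o1,d1=ray(c,*a);o2,d2=ray(s,*b)
    A=np.c_[d1,-d2]; t=np.linalg.lstsq(A,o2-o1,rcond=None)[0]; return (o1+d1*t[0]).round(3),(o2+d2*t[1]).round(3)
def blob(im,roi,f):
    x0,y0,x1,y1=roi; m=f(im[y0:y1,x0:x1].astype(int)); v,u=np.nonzero(m); return u.mean()+x0,v.mean()+y0,len(u),u.min()+x0,u.max()+x0,v.min()+y0,v.max()+y0
blue=lambda a:(a[...,2]>a[...,0]+50)
blk=lambda a:(a.sum(-1)<120)
r=[blob(c['image'],(320,175,350,220),blue),blob(s['image'],(315,185,345,215),blue),blob(c['image'],(200,180,222,204),blk),blob(s['image'],(262,138,282,158),blk)]
for x in r: print(np.round(x,1))
print(tri(r[0][:2],r[1][:2]),tri(r[2][:2],r[3][:2]))
print('pull top',atz(c,*r[0][:2],.218),'post',atz(c,*r[2][:2],.22))
a=c['image']; b=s['image']
A=cv2.resize(a[140:260,190:380],None,fx=4,fy=4,interpolation=cv2.INTER_CUBIC)
cv2.imwrite('pics/topcrop.png',A[:,:,::-1])
```

```text
corner [0.69  0.237 0.2  ]
corner [ 0.662 -0.193  0.2  ]
corner [ 0.401 -0.17   0.2  ]
corner [0.442 0.258 0.2  ]
[332.7 196.7 158.  329.  337.  187.  206. ]
[329.6 200.  140.  323.  336.  193.  207. ]
[210.8 191.5  55.  208.  214.  187.  196. ]
[271.5 149.2  24.  270.  273.  146.  152. ]
(array([ 0.544, -0.096,  0.208]), array([ 0.544, -0.096,  0.208])) (array([0.569, 0.224, 0.213]), array([0.569, 0.224, 0.213]))
pull top [ 0.54155921 -0.09526017  0.218     ] post [0.56750709 0.2220677  0.22      ]
```

View pics/topcrop.png

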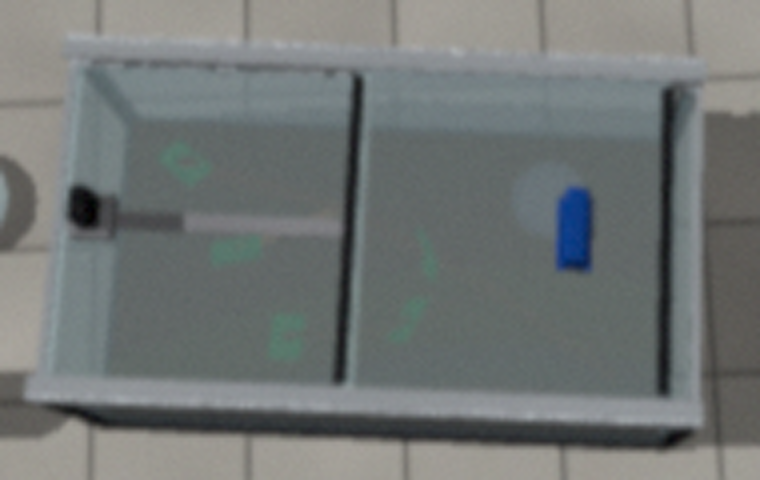

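The tank's yaw is about -4.7°, and the pull and the lock lie along its centreline, which fits. I'll move above the pull and turn the jaws onto the tank's y axis, a turn of about -24.6°.

Call:
{"op": "move_arm", "data": {"targets": [0,0,0.04,0,0,0,0,0,0,0.04,0,0,0,0,0.03,0.035,0,0,0,-2,0,0.03,0.035,0,0,0,-2,0,0.03,0.035,0,0,0,-2,0,0.03,0.035,0,0,0,-2,0,0.03,0.035,0,0,0,-2,0,0.03,0.035,0,0,0,-2,0,0.03,0.035,0,0,0,-2,0,0.03,0.035,0,0,0,-2,0,0.03,0.035,0,0,0,-2,0,0.03,0.035,0,0,0,-2,0,0.03,0.035,0,0,0,-2,0,0.02,0.025,0,0,0,-2,0,0,0,0,0,0,0,0]}}

```text
time_s: 1.98
tcp_pos: [0.5433, -0.0899, 0.3006]
eef_rot: [-3.122, 0.139, 0.01]
ft_force: [-0.8, -0.7, -0.6]
width: 0.0851
```

```bash
cat >> h.py <<'E'
from scipy.spatial.transform import Rotation as R
def st():
    s=observe(); Rm=R.from_rotvec(s['eef_rot']).as_matrix(); y=Rm[:,1]
    print('t',round(s['time_s'],2),'tcp',s['tcp_pos'].round(4),'jaw',round(np.degrees(np.arctan2(y[1],y[0]))%180,2),'z',Rm[:,2].round(3),'F',s['ft_force'].round(2),'w',round(s['width'],4)); return s
def fish(c,u,v,z):
    dx,dy=u-c['cx'],v-c['cy']; r=np.hypot(dx,dy); th=r/c['fx']; d=np.array([dx/r*np.sin(th),dy/r*np.sin(th),np.cos(th)]); T=c['T']; d=T[:3,:3]@d; o=T[:3,3]; return o+d*(z-o[2])/d[2]
E
python3 -c "
from h import *
st(); snap('wrist','w1.png')"
```

```text
t 1.98 tcp [ 0.5433 -0.0899  0.3006] jaw 84.9 z [-0.005  0.017 -1.   ] F [-0.81 -0.7  -0.59] w 0.0851
```

View pics/w1.png

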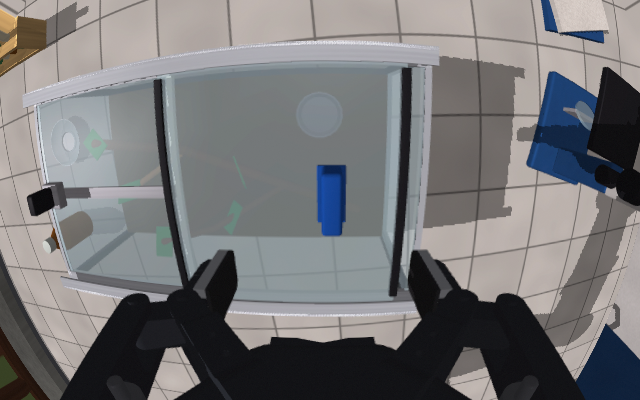

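The wrist view shows the pull's top at about (332,204), the lid's +y strip at u≈160–175 near v=190, the lock post at (40,202) and the -y strip at (402,180). The jaws straddle the pull in line with the tank.

Run:
```python
from h import *
c=load('w1.png')
im=c['image'].astype(int); m=(im[...,2]>im[...,0]+50); m[:,:300]=0;m[:,360:]=0;m[:150]=0;m[250:]=0
v,u=np.nonzero(m); print(u.min(),u.max(),v.min(),v.max())
g=im[190,300:360].tolist(); print([x[2] for x in g])
g=im[215:242,331]; print(g[:,2])
for p,z in [((332,178),.2265),((332,234),.2265),((322,205),.2265),((342,205),.2265),((332,204),.2265),((40,188),.232),((40,215),.232)]: print(p,fish(c,*p,z).round(4))
print('edge +y strip')
for p in [(154,80),(163,190),(183,285)]: print(fish(c,*p,.1925).round(4))
print('-y strip')
for p in [(411,70),(408,180),(397,292)]: print(fish(c,*p,.1925).round(4))
for p in [(28,106),(430,65),(70,278),(412,312)]: print('rim',fish(c,*p,.2).round(4))
for p in [(80,191),(150,191)]: print('bar',fish(c,*p,.186).round(4))
```

```text
317 345 165 235
[121, 121, 121, 121, 122, 121, 121, 121, 121, 121, 121, 121, 120, 120, 120, 121, 130, 143, 148, 148, 144, 155, 165, 165, 160, 157, 154, 153, 152, 151, 150, 150, 150, 148, 146, 145, 145, 144, 141, 133, 109, 89, 80, 82, 89, 92, 118, 119, 118, 119, 119, 119, 119, 119, 120, 119, 119, 118, 119, 119]
[146 146 146 146 147 146 146 145 145 145 146 145 145 145 145 145 145 143
 143 139 128 129 144 149 150 151 151]
(332, 178) [ 0.5645 -0.0977  0.2265]
(332, 234) [ 0.5206 -0.0943  0.2265]
(322, 205) [ 0.5446 -0.0887  0.2265]
(342, 205) [ 0.5434 -0.1034  0.2265]
(332, 204) [ 0.5448 -0.0961  0.2265]
(40, 188) [0.5858 0.196  0.232 ]
(40, 215) [0.5572 0.211  0.232 ]
edge +y strip
[0.66   0.0503 0.1925]
[0.5591 0.0594 0.1925]
[0.4554 0.0665 0.1925]
-y strip
[ 0.641  -0.1685  0.1925]
[ 0.5492 -0.1618  0.1925]
[ 0.4357 -0.153   0.1925]
rim [0.6779 0.2351 0.2   ]
rim [ 0.6444 -0.1826  0.2   ]
rim [0.4611 0.241  0.2   ]
rim [ 0.4134 -0.168   0.2   ]
bar [0.5672 0.1808 0.186 ]
bar [0.5579 0.0792 0.186 ]
```

Call:
{"op": "move_arm", "data": {"targets": [0.001,-0.006,-0.02,-1,-0.3,0.5,0,0,0,-0.03,0,0,0,0,0,0,-0.02,0,0,0,0,0,0,-0.01,0,0,0,0,0,0,0,0,0,0,0]}}

```text
time_s: 2.65
tcp_pos: [0.5407, -0.102, 0.2189]
eef_rot: [3.134, -0.136, -0.001]
ft_force: [0.0, -0.3, 0.2]
width: 0.0855
```

```bash
python3 -c "
from h import *
st()"
```

```text
t 2.65 tcp [ 0.5407 -0.102   0.2189] jaw 85.04 z [-0.001 -0.004 -1.   ] F [ 0.02 -0.33  0.18] w 0.0855
```

Call:
{"op": "move_arm", "data": {"targets": [0.004,0.006,-0.008,0,0,0.3,0,0,0,-0.006,0,0,0,0,0,0,0,0,0,0,0]}}

```text
time_s: 3.02
tcp_pos: [0.5457, -0.0962, 0.2063]
eef_rot: [3.134, -0.127, 0.005]
ft_force: [-0.0, 0.3, -0.0]
width: 0.0856
```

Call:
{"op": "move_arm", "data": {"targets": [0,0,-0.004,0,0,0,0,0,0,0,0,0,0,0.4,0,0,0,0,0,0,0.7,0,0,0,0,0,0,1,0,0,0,0,0,0,1,0,0,0,0,0,0,1,0,0,0,0,0,0,1]}}

```text
time_s: 3.9
tcp_pos: [0.5462, -0.0961, 0.2033]
eef_rot: [3.133, -0.127, 0.008]
ft_force: [-0.5, -0.7, -0.0]
width: 0.015
```

```bash
python3 -c "
from h import *
st()"
```

```text
t 3.9 tcp [ 0.5462 -0.0961  0.2033] jaw 85.36 z [ 0.005 -0.006 -1.   ] F [-0.52 -0.69 -0.02] w 0.015
```

Call:
{"op": "move_arm", "data": {"targets": [0.0002,0.002,0,0,0,0,1,0.0002,0.002,0,0,0,0,1,0.0002,0.002,0,0,0,0,1,0.0001,0.002,0,0,0,0,1,0.0002,0.002,0,0,0,0,1,0.0001,0.002,0,0,0,0,1]}}

```text
time_s: 4.65
tcp_pos: [0.5472, -0.0842, 0.2033]
eef_rot: [3.132, -0.128, 0.007]
ft_force: [0.4, -1.9, -0.5]
width: 0.0147
```

Call:
{"op": "move_arm", "data": {"targets": [0.0002,0.002,0,0,0,0,1,0.0001,0.002,0,0,0,0,1,0.0002,0.002,0,0,0,0,1,0.0001,0.002,0,0,0,0,1,0.0002,0.002,0,0,0,0,1,0.0001,0.002,0,0,0,0,1]}}

```text
time_s: 5.4
tcp_pos: [0.5482, -0.0713, 0.2033]
eef_rot: [3.132, -0.128, 0.008]
ft_force: [-0.4, -1.4, 0.6]
width: 0.0148
```

Call:
{"op": "move_arm", "data": {"targets": [0.0001,0.0015,0,0,0,0,1,0.0001,0.0015,0,0,0,0,1]}}

```text
time_s: 5.65
tcp_pos: [0.5485, -0.0681, 0.2033]
eef_rot: [3.132, -0.128, 0.008]
ft_force: [0.1, -1.7, -0.5]
width: 0.0149
```

Call:
{"op": "move_arm", "data": {"targets": [0.0001,0.0015,0,0,0,0,1,0.0001,0.0015,0,0,0,0,1]}}

```text
time_s: 5.9
tcp_pos: [0.5487, -0.0649, 0.2033]
eef_rot: [3.132, -0.128, 0.008]
ft_force: [0.2, -0.3, 0.8]
width: 0.0147
```

Call:
{"op": "move_arm", "data": {"targets": [0.0001,0.0015,0,0,0,0,1,0.0001,0.0015,0,0,0,0,1]}}

```text
time_s: 6.15
tcp_pos: [0.549, -0.0617, 0.2033]
eef_rot: [3.132, -0.128, 0.008]
ft_force: [-0.6, -1.0, 0.6]
width: 0.0147
```

Call:
{"op": "move_arm", "data": {"targets": [0.0001,0.0015,0,0,0,0,1,0.0001,0.0015,0,0,0,0,1]}}

```text
time_s: 6.4
tcp_pos: [0.5492, -0.0585, 0.2033]
eef_rot: [3.132, -0.128, 0.008]
ft_force: [-0.0, -1.5, -0.3]
width: 0.0147
```

Call:
{"op": "move_arm", "data": {"targets": [0.0001,0.0015,0,0,0,0,1,0.0001,0.0015,0,0,0,0,1]}}

```text
time_s: 6.65
tcp_pos: [0.5495, -0.0553, 0.2033]
eef_rot: [3.132, -0.128, 0.009]
ft_force: [0.5, -2.2, 0.9]
width: 0.0144
```

Call:
{"op": "move_arm", "data": {"targets": [0.0001,0.0015,0,0,0,0,1,0.0001,0.0015,0,0,0,0,1]}}

```text
time_s: 6.9
tcp_pos: [0.5498, -0.0521, 0.2033]
eef_rot: [3.132, -0.128, 0.009]
ft_force: [0.7, -2.3, -0.1]
width: 0.0144
```

Call:
{"op": "move_arm", "data": {"targets": [0.0001,0.001,0,0,0,0,1,0.0001,0.001,0,0,0,0,1]}}

```text
time_s: 7.15
tcp_pos: [0.5499, -0.0499, 0.2033]
eef_rot: [3.132, -0.128, 0.009]
ft_force: [0.5, -1.4, -0.2]
width: 0.0146
```

Call:
{"op": "move_arm", "data": {"targets": [0.0001,0.0015,0,0,0,0,1,0.0001,0.0015,0,0,0,0,1]}}

```text
time_s: 7.4
tcp_pos: [0.5502, -0.0468, 0.2033]
eef_rot: [3.132, -0.128, 0.009]
ft_force: [0.2, -1.5, -0.4]
width: 0.0147
```

Call:
{"op": "move_arm", "data": {"targets": [0.0001,0.0015,0,0,0,0,1,0.0001,0.0015,0,0,0,0,1]}}

```text
time_s: 7.65
tcp_pos: [0.5504, -0.0435, 0.2033]
eef_rot: [3.132, -0.128, 0.009]
ft_force: [0.5, -1.8, -0.4]
width: 0.0146
```

Call:
{"op": "move_arm", "data": {"targets": [0.0001,0.0015,0,0,0,0,1,0.0001,0.0015,0,0,0,0,1]}}

```text
time_s: 7.9
tcp_pos: [0.5507, -0.0403, 0.2033]
eef_rot: [3.132, -0.128, 0.009]
ft_force: [1.1, -1.1, -0.9]
width: 0.0147
```

Call:
{"op": "move_arm", "data": {"targets": [0.0001,0.0015,0,0,0,0,1,0.0001,0.0015,0,0,0,0,1]}}

```text
time_s: 8.15
tcp_pos: [0.551, -0.0371, 0.2033]
eef_rot: [3.132, -0.128, 0.009]
ft_force: [0.3, -2.5, -0.9]
width: 0.0146
```

Call:
{"op": "move_arm", "data": {"targets": [0.0001,0.001,0,0,0,0,1,0.0001,0.001,0,0,0,0,1]}}

```text
time_s: 8.4
tcp_pos: [0.5511, -0.0356, 0.2033]
eef_rot: [3.13, -0.128, 0.009]
ft_force: [0.5, -3.5, -0.8]
width: 0.0153
```

The force is climbing and the arm is lagging, so the bind starts near here. From now on I'll take 1 mm steps.

Call:
{"op": "move_arm", "data": {"targets": [0.0001,0.001,0,0,0,0,1]}}

```text
time_s: 8.52
tcp_pos: [0.5511, -0.035, 0.2033]
eef_rot: [3.13, -0.129, 0.009]
ft_force: [-0.2, -3.7, -0.5]
width: 0.0151
```

Call:
{"op": "move_arm", "data": {"targets": [0.0001,0.0015,0,0,0,0,1]}}

```text
time_s: 8.65
tcp_pos: [0.5512, -0.0342, 0.2033]
eef_rot: [3.128, -0.13, 0.009]
ft_force: [1.1, -5.8, -0.6]
width: 0.0148
```

Call:
{"op": "move_arm", "data": {"targets": [0.0001,0.0008,0,0,0,0,1]}}

```text
time_s: 8.78
tcp_pos: [0.5512, -0.0339, 0.2033]
eef_rot: [3.127, -0.13, 0.008]
ft_force: [-1.2, -5.4, -0.9]
width: 0.0149
```

Call:
{"op": "move_arm", "data": {"targets": [0.0001,0.0012,0,0,0,0,1]}}

```text
time_s: 8.9
tcp_pos: [0.5512, -0.0336, 0.2033]
eef_rot: [3.126, -0.131, 0.008]
ft_force: [-0.2, -6.0, -0.8]
width: 0.0147
```

The bind is clear at about 6 N, roughly 3.5 mm in (stop at TCP y = -0.0336). Now I'll ease the lid back 15 mm.

Call:
{"op": "move_arm", "data": {"targets": [-0.0001,-0.002,0,0,0,0,1,-0.0002,-0.002,0,0,0,0,1,-0.0001,-0.002,0,0,0,0,1,-0.0002,-0.002,0,0,0,0,1,-0.0001,-0.002,0,0,0,0,1,-0.0002,-0.002,0,0,0,0,1,-0.0001,-0.001,0,0,0,0,1]}}

```text
time_s: 9.78
tcp_pos: [0.5505, -0.043, 0.2033]
eef_rot: [3.134, -0.127, 0.009]
ft_force: [1.2, 1.5, 0.5]
width: 0.0146
```

```bash
python3 -c "
from h import *
st()"
```

```text
t 9.78 tcp [ 0.5505 -0.043   0.2033] jaw 85.37 z [ 0.006 -0.005 -1.   ] F [1.16 1.51 0.5 ] w 0.0146
```

Call:
{"op": "move_arm", "data": {"targets": [-0.0001,-0.002,0,0,0,0,1,-0.0002,-0.002,0,0,0,0,1,-0.0001,-0.0014,0,0,0,0,1,0,0,0,0,0,0,1]}}

```text
time_s: 10.28
tcp_pos: [0.55, -0.0491, 0.2033]
eef_rot: [3.134, -0.127, 0.009]
ft_force: [0.9, 1.6, -0.1]
width: 0.0146
```

Call:
{"op": "move_arm", "data": {"targets": [0,0,0,0,0,0,0.6,0,0,0,0,0,0,0.3,0,0,0,0,0,0,0,0,0,0,0,0,0,0,0,0,0,0,0,0,0,0,0,0.02,0,0,0,0,0,0,0.04,0,0,0,0,0,0,0.04,0,0,0,0,0.002,0.03,0.01,0,0,0,0,0.004,0.05,0,0,0,0,0,0.004,0.05,0,0,0,0,0,0.004,0.05,0,0,0,0,0,0.004,0.05,0,0,0,0,0,0,0,0,0,0,0,0]}}

```text
time_s: 12.02
tcp_pos: [0.5667, 0.1855, 0.3167]
eef_rot: [3.13, -0.134, 0.009]
ft_force: [-0.3, -0.7, 0.1]
width: 0.0854
```

```bash
python3 -c "
from h import *
st(); snap('wrist','w2.png'); st()"
```

```text
t 12.03 tcp [0.5667 0.1855 0.3167] jaw 85.08 z [ 0.005 -0.009 -1.   ] F [-0.27 -0.71  0.07] w 0.0854
t 12.07 tcp [0.5669 0.1838 0.3169] jaw 84.95 z [ 0.005 -0.01  -1.   ] F [ 0.6  -0.31 -0.13] w 0.0855
```

View pics/w2.png

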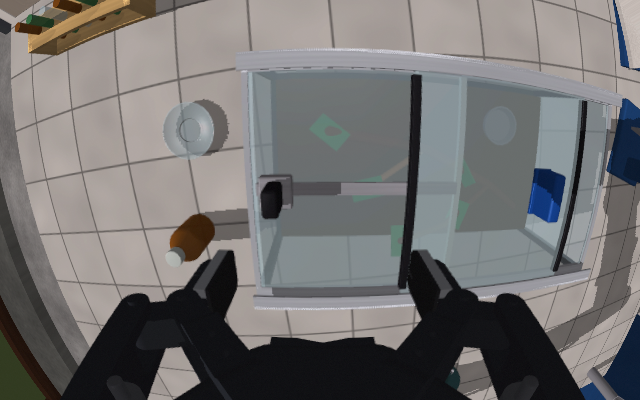

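The lock body is at about (258–293, 175–207) and its post top at about (270,203). The lid's +y strip is at u≈410 and the bottle at (190,240). The pull is undisturbed at (547,195).

Run:
```python
from h import *
c=load('w2.png'); im=c['image'].astype(int)
cv2.imwrite('pics/w2c.png',cv2.resize(c['image'][165:235,245:305],None,fx=7,fy=7,interpolation=cv2.INTER_CUBIC)[:,:,::-1])
for p,z in [((270,203),.232),((261,203),.232),((279,203),.232),((270,189),.232),((270,219),.232),((293,190),.198),((293,190),.191),((270,175),.198)]: print(p,z,fish(c,*p,z).round(4))
for p in [(412,75),(407,190),(399,285)]: print('lid edge',fish(c,*p,.1925).round(4))
```

```text
(270, 203) 0.232 [0.5705 0.2252 0.232 ]
(261, 203) 0.232 [0.5711 0.2323 0.232 ]
(279, 203) 0.232 [0.5699 0.2181 0.232 ]
(270, 189) 0.232 [0.5817 0.2236 0.232 ]
(270, 219) 0.232 [0.5572 0.227  0.232 ]
(293, 190) 0.198 [0.5701 0.2099 0.198 ]
(293, 190) 0.191 [0.5682 0.2107 0.191 ]
(270, 175) 0.198 [0.5854 0.2285 0.198 ]
lid edge [0.6633 0.098  0.1925]
lid edge [0.5597 0.1068 0.1925]
lid edge [0.4573 0.1134 0.1925]
```

View pics/w2c.png

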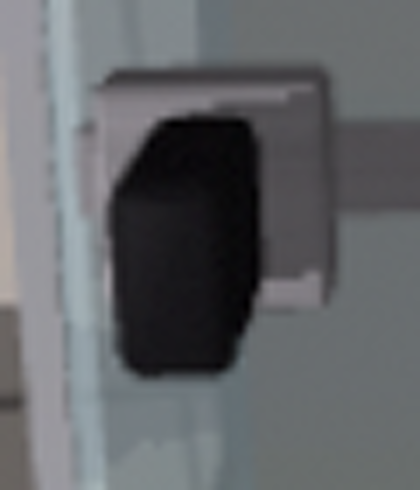

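The crop shows the post's top face with its centre near image pixel (270,203). That puts the post at (0.570, 0.225). The lid's shift of 47.4 mm in the image matches the 47.0 mm moved while gripped.

Call:
{"op": "move_arm", "data": {"targets": [0.003,0.04,0,0.5,0.2,0.4,0,0,0,-0.03,0,0,0,0,0,0,-0.03,0,0,0,0,0,0,0,0,0,0,0]}}

```text
time_s: 12.58
tcp_pos: [0.5711, 0.2198, 0.2569]
eef_rot: [3.136, -0.137, 0.008]
ft_force: [0.2, 0.1, 1.0]
width: 0.0855
```

```bash
python3 -c "
from h import *
st()"
```

```text
t 12.57 tcp [0.5711 0.2198 0.2569] jaw 85.01 z [ 0.005 -0.003 -1.   ] F [0.2  0.07 0.95] w 0.0855
```

Call:
{"op": "move_arm", "data": {"targets": [-0.001,0.005,-0.02,0,0.2,0.5,0,0,0,-0.02,0,0,0,0,0,0,-0.01,0,0,0,0,0,0,0,0,0,0,0]}}

```text
time_s: 13.08
tcp_pos: [0.5717, 0.2235, 0.2082]
eef_rot: [3.138, -0.126, 0.011]
ft_force: [-0.3, 0.1, -0.7]
width: 0.0852
```

Call:
{"op": "move_arm", "data": {"targets": [-0.001,0.001,-0.003,0,0,0,0,0,0,0,0,0,0,0.4,0,0,0,0,0,0,0.7,0,0,0,0,0,0,1,0,0,0,0,0,0,1,0,0,0,0,0,0,1,0,0,0,0,0,0,1]}}

```text
time_s: 13.95
tcp_pos: [0.5718, 0.225, 0.2083]
eef_rot: [-3.138, 0.126, -0.019]
ft_force: [-0.5, 0.6, 0.3]
width: 0.0129
```

```bash
python3 -c "
from h import *
st()"
```

```text
t 13.95 tcp [0.5718 0.225  0.2083] jaw 85.4 z [ 0.012  0.    -1.   ] F [-0.55  0.63  0.3 ] w 0.0129
```

Call:
{"op": "move_arm", "data": {"targets": [-0.0003,-0.004,0,0,0,0,1,-0.0004,-0.005,0,0,0,0,1,-0.0004,-0.005,0,0,0,0,1,-0.0004,-0.005,0,0,0,0,1,-0.0004,-0.005,0,0,0,0,1,-0.0004,-0.005,0,0,0,0,1,-0.0004,-0.005,0,0,0,0,1,-0.0004,-0.005,0,0,0,0,1,-0.0004,-0.005,0,0,0,0,1,-0.0004,-0.005,0,0,0,0,1,-0.0004,-0.005,0,0,0,0,1,-0.0004,-0.005,0,0,0,0,1,-0.0004,-0.005,0,0,0,0,1,0,0,0,0,0,0,1]}}

```text
time_s: 15.7
tcp_pos: [0.5664, 0.1568, 0.2083]
eef_rot: [-3.137, 0.126, -0.019]
ft_force: [-0.1, -0.4, -1.2]
width: 0.0128
```

```bash
python3 -c "
from h import *
st()"
```

```text
t 15.7 tcp [0.5664 0.1568 0.2083] jaw 85.4 z [ 0.012  0.002 -1.   ] F [-0.12 -0.44 -1.23] w 0.0128
```

Call:
{"op": "move_arm", "data": {"targets": [-0.0003,-0.004,0,0,0,0,1,-0.0004,-0.005,0,0,0,0,1,-0.0004,-0.005,0,0,0,0,1,-0.0004,-0.005,0,0,0,0,1,-0.0002,-0.003,0,0,0,0,1,0,0,0,0,0,0,1]}}

```text
time_s: 16.45
tcp_pos: [0.5645, 0.1334, 0.2083]
eef_rot: [-3.137, 0.126, -0.019]
ft_force: [0.2, 0.6, 0.3]
width: 0.0128
```

```bash
python3 -c "
from h import *
st(); c=snap('wrist','w3.png')
cv2.imwrite('pics/w3c.png',cv2.resize(c['image'][120:280,230:430],None,fx=4,fy=3.7,interpolation=cv2.INTER_CUBIC)[:,:,::-1])"
```

```text
t 16.45 tcp [0.5645 0.1334 0.2083] jaw 85.41 z [ 0.012  0.002 -1.   ] F [0.16 0.63 0.27] w 0.0128
```

View pics/w3c.png

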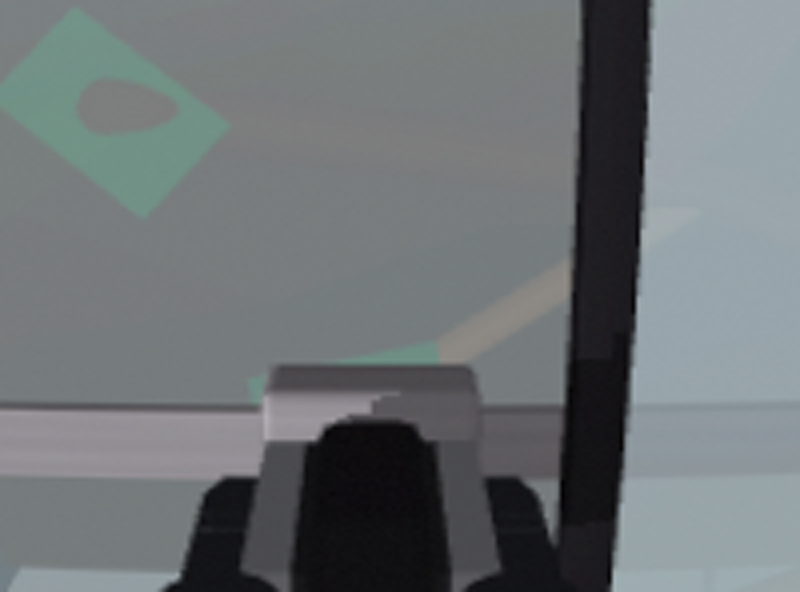

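The lock's -y edge is at about (350,228) and the lid strip's edge at about (372,228), which leaves a gap of roughly 12 mm.

Run:
```python
from h import *
c=load('w3.png')
print(fish(c,350,228,.191),fish(c,349,219,.198),fish(c,372.3,224,.1925),fish(c,372.3,224,.1955))
```

```text
[0.5708782  0.11726072 0.191     ] [0.57899555 0.11796444 0.198     ] [0.5728313  0.10480946 0.1925    ] [0.5740576  0.10522767 0.1955    ]
```

Call:
{"op": "move_arm", "data": {"targets": [-0.0002,-0.003,0,0,0,0,1,-0.0002,-0.003,0,0,0,0,1,-0.0001,-0.002,0,0,0,0,1]}}

```text
time_s: 16.88
tcp_pos: [0.5639, 0.1255, 0.2083]
eef_rot: [-3.136, 0.125, -0.019]
ft_force: [0.1, 1.0, 0.0]
width: 0.0126
```

Call:
{"op": "move_arm", "data": {"targets": [-0.0001,-0.001,0,0,0,0,1,-0.0001,-0.001,0,0,0,0,1]}}

```text
time_s: 17.12
tcp_pos: [0.5637, 0.1233, 0.2083]
eef_rot: [-3.136, 0.125, -0.019]
ft_force: [0.7, 2.1, -0.5]
width: 0.0131
```

Call:
{"op": "move_arm", "data": {"targets": [-0.0001,-0.0008,0,0,0,0,1]}}

```text
time_s: 17.25
tcp_pos: [0.5636, 0.1225, 0.2083]
eef_rot: [-3.136, 0.125, -0.019]
ft_force: [0.5, 2.5, 0.4]
width: 0.0128
```

```bash
python3 -c "
from h import *
st(); c=snap('wrist','w4.png'); st()
cv2.imwrite('pics/w4c.png',cv2.resize(c['image'][200:260,320:400],None,fx=10,fy=10,interpolation=cv2.INTER_CUBIC)[:,:,::-1])"
```

```text
t 17.25 tcp [0.5636 0.1225 0.2083] jaw 85.45 z [ 0.012  0.002 -1.   ] F [0.51 2.54 0.39] w 0.0128
t 17.3 tcp [0.5636 0.1224 0.2083] jaw 85.44 z [ 0.012  0.002 -1.   ] F [ 1.82  1.32 -0.28] w 0.0126
```

View pics/w4c.png

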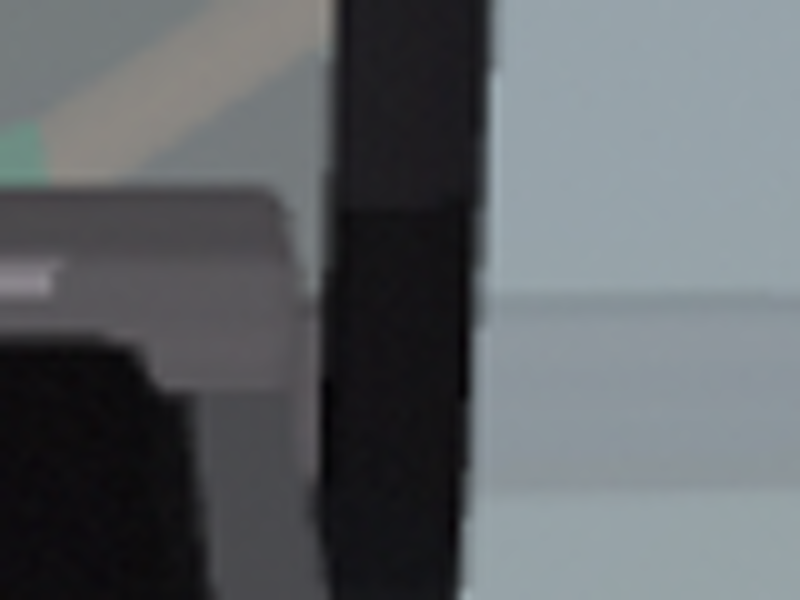

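The lock edge is at u≈349.5 and the strip at u≈352.5, so about 1 mm remains. I'll step in and watch the strip's position in the wrist image: once it stops shifting relative to the camera, the lock is touching.

Call:
{"op": "move_arm", "data": {"targets": [-0.0001,-0.0008,0,0,0,0,1]}}

```text
time_s: 17.42
tcp_pos: [0.5635, 0.1216, 0.2083]
eef_rot: [-3.136, 0.125, -0.019]
ft_force: [0.8, 0.9, 0.0]
width: 0.0128
```

```bash
cat >> h.py <<'E'
def strip(c):
    g=c['image'][130:160,330:420].astype(float).sum(-1); out=[]
    for r in g:
        i=np.argmax(r<150)   # dark strip start; subpixel at half level
        lo,hi=r[i+3],r[i-4]; h=(lo+hi)/2; k=i-4
        while r[k+1]>h: k+=1
        out.append(330+k+(r[k]-h)/(r[k]-r[k+1]))
    u=np.median(out); return u,fish(c,u,144.5,.1925)
E
python3 -c "
from h import *
st(); c=snap('wrist','w5.png')
for f in ('w3.png','w4.png','w5.png'): print(f,strip(load(f)))"
```

```text
t 17.43 tcp [0.5635 0.1216 0.2083] jaw 85.45 z [ 0.012  0.002 -1.   ] F [0.78 0.94 0.01] w 0.0128
w3.png (np.float64(374.3011251758087), array([0.61678796, 0.10215211, 0.1925    ]))
w4.png (np.float64(354.1398005148005), array([0.61659183, 0.10177981, 0.1925    ]))
w5.png (np.float64(352.49425793133423), array([0.61657506, 0.10173404, 0.1925    ]))
```

Call:
{"op": "move_arm", "data": {"targets": [0,-0.0006,0,0,0,0,1]}}

```text
time_s: 17.6
tcp_pos: [0.5635, 0.1209, 0.2083]
eef_rot: [-3.136, 0.125, -0.019]
ft_force: [0.2, 1.8, -0.5]
width: 0.013
```

```bash
python3 -c "
from h import *
st(); c=snap('wrist','w6.png'); print(strip(c))"
```

```text
t 17.6 tcp [0.5635 0.1209 0.2083] jaw 85.45 z [ 0.012  0.002 -1.   ] F [ 0.21  1.76 -0.48] w 0.013
(np.float64(351.28464385573193), array([0.6165649 , 0.10163754, 0.1925    ]))
```

Call:
{"op": "move_arm", "data": {"targets": [0,-0.0006,0,0,0,0,1]}}

```text
time_s: 17.77
tcp_pos: [0.5635, 0.1204, 0.2083]
eef_rot: [-3.136, 0.125, -0.019]
ft_force: [1.9, 1.6, -0.2]
width: 0.0131
```

```bash
python3 -c "
from h import *
st(); c=snap('wrist','w7.png'); print(strip(c))
cv2.imwrite('pics/w7c.png',cv2.resize(c['image'][200:260,320:400],None,fx=10,fy=10,interpolation=cv2.INTER_CUBIC)[:,:,::-1])"
```

```text
t 17.77 tcp [0.5635 0.1204 0.2083] jaw 85.45 z [ 0.012  0.003 -1.   ] F [ 1.87  1.64 -0.23] w 0.0131
(np.float64(350.35447818418834), array([0.61656254, 0.10167073, 0.1925    ]))
```

View pics/w7c.png

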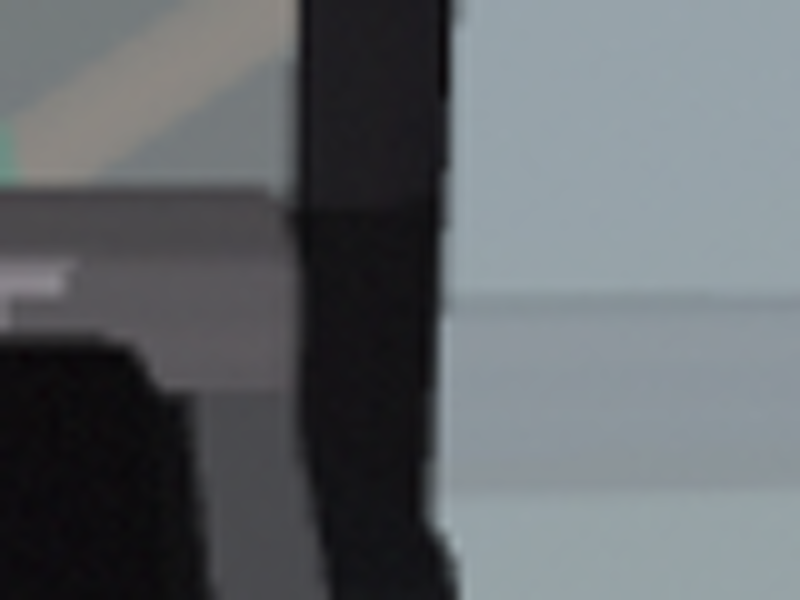

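The strip now meets the lock's edge in the image at u≈350. I'll take small steps until the strip stops.

Call:
{"op": "move_arm", "data": {"targets": [0,-0.0006,0,0,0,0,1]}}

```text
time_s: 17.95
tcp_pos: [0.5634, 0.1203, 0.2083]
eef_rot: [-3.135, 0.124, -0.019]
ft_force: [-0.0, 2.5, -0.2]
width: 0.013
```

```bash
python3 -c "
from h import *
st(); c=snap('wrist','w8.png'); print(strip(c))"
```

```text
t 17.95 tcp [0.5634 0.1203 0.2083] jaw 85.47 z [ 0.012  0.004 -1.   ] F [-0.01  2.54 -0.25] w 0.013
(np.float64(350.38337496326767), array([0.61655904, 0.10154378, 0.1925    ]))
```

Call:
{"op": "move_arm", "data": {"targets": [0,-0.0005,0,0,0,0,1]}}

```text
time_s: 18.12
tcp_pos: [0.5634, 0.1199, 0.2083]
eef_rot: [-3.135, 0.124, -0.019]
ft_force: [0.1, 3.1, -0.0]
width: 0.0126
```

```bash
python3 -c "
from h import *
st(); c=snap('wrist','w9.png'); print(strip(c))"
```

```text
t 18.12 tcp [0.5634 0.1199 0.2083] jaw 85.48 z [ 0.012  0.004 -1.   ] F [ 0.11  3.07 -0.02] w 0.0126
(np.float64(350.39188311688315), array([0.616534  , 0.10119084, 0.1925    ]))
```

Contact is confirmed: the force is 3.1 N and the strip now moves with the lock. I'll release and retreat.

Call:
{"op": "move_arm", "data": {"targets": [0,0,0,0,0,0,0.6,0,0,0,0,0,0,0.3,0,0,0,0,0,0,0,0,0,0,0,0,0,0,0,0,0,0,0,0,0,0,0,0.02,0,0,0,0,0,0,0.04,0,0,0,0,0,0,0.05,0,0,0,0,0,0,0,0,0,0,0]}}

```text
time_s: 19.3
tcp_pos: [0.5623, 0.117, 0.3204]
eef_rot: [3.138, -0.127, 0.015]
ft_force: [0.9, 0.3, 1.0]
width: 0.0855
```

```bash
python3 -c "
from h import *
st(); c=snap('wrist','w10.png')
cv2.imwrite('pics/w10c.png',cv2.resize(c['image'][140:260,240:400],None,fx=5,fy=5,interpolation=cv2.INTER_CUBIC)[:,:,::-1])"
```

```text
t 19.3 tcp [0.5623 0.117  0.3204] jaw 85.35 z [ 0.01  -0.001 -1.   ] F [0.91 0.28 1.  ] w 0.0855
```

View pics/w10c.png

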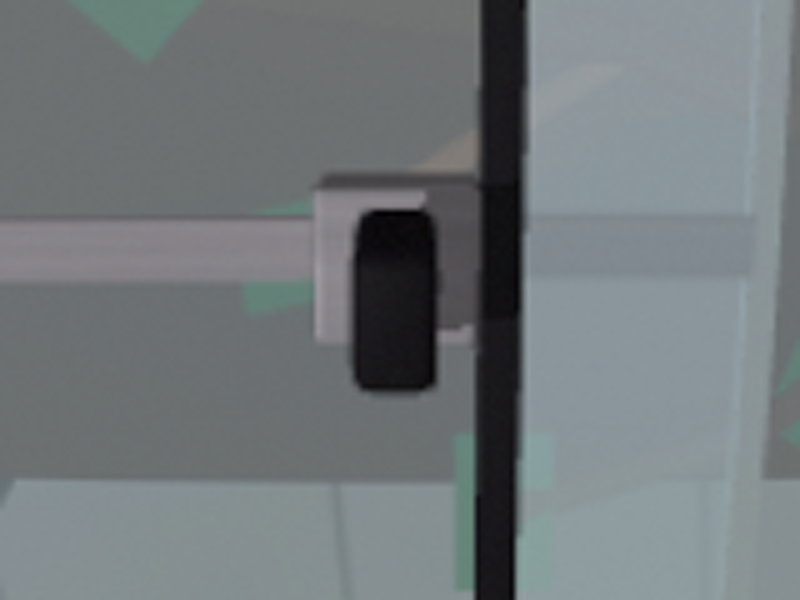

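The lock body's right edge (crop u≈480) sits directly against the black lid strip with no visible gap. The gripper is open and clear, so I'm handing in.

```bash
python3 -c "
from station import finish_job
print(finish_job())"
```

```text
the job is handed in; nothing more can be done
None
```

The lid is backed off the bind, the lock is up against its edge, and the job was handed in at 19.3 s of the 58 s allowed.

- **Finding the bind:** I pinched the pull and slid the lid open in small steps. Running friction was about 1.5 N, and the push then rose to about 6 N, roughly 3.5 mm into the bind. The force readings vary by roughly 0.5 to 1 N, so these figures are approximate.
- **Easing back:** I drew the lid back 15.5 mm, where the drag was down to about 1.6 N, and let go. A wrist picture showed the lid had moved 47.4 mm from its start, against 47.0 mm measured while gripped.
- **Setting the lock:** I slid the lock along its bar until it touched. The force rose to about 3 N and the lid's edge began to move with the lock. That final press may have pushed the lid up to about 0.4 mm further back, away from the bind.
- **Last check:** With the gripper open and raised 0.11 m clear, the final picture shows the lock flat against the lid's edge with no visible gap.

The bottle and dish stood in place when the wrist camera looked before I gripped the lock. I did not photograph them or the microscope again at the end. The arm stayed clear of all three throughout, and no check disagreed.

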